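# Flip the ratchet and tighten the purple pendulum stand

## Task

On the purple display stand (leave the amber one alone), flip the red direction lever of the ratchet handle over to its other side so that the ratchet tightens. Then check it: swing the handle about 40 degrees anticlockwise (seen from above), where it must run free without turning the screw. Finally swing it clockwise until the screw's white pointer lies within the green sector, and let go with the lever still flipped.

Things in the scene. Friction and masses are not known exactly. Their poses are not given: they have to be found in the camera images.
- purple_head (a point): Centre of the steel ratchet head (62 mm disc, 48 to 72 mm above the table) on the vertical axis of handle and screw, 60 mm up. Turns with the handle: handle along its -x, lever on its +x side, z up. Fixed round purple plinth, 132 mm across, 40 mm high. A black wire arch 230 mm tall, with a hanging crystal, stands 150 to 240 mm from the axis, beyond it and 30 degrees to the +y side.
- purple_grip (a point): Middle of the black rubber grip of the purple stand's ratchet handle, 125 mm from the axis, 60 mm above the table; x points along the handle to the head. The grip is 22 mm wide and 22 mm high and spans 78 to 182 mm from the axis; pinch its two long sides from above and follow the arc.
- purple_handle (a joint): Handle angle, rad, growing clockwise seen from above; starts within 0.12 of 0, range -1.3 to 1.3. About 3 N at the grip swings it free, 6 to 7 N when it drives the screw. 15 ratchet teeth: up to 30 degrees of swing may pass before the screw is taken along.
- purple_lever (a joint): Red direction lever on the head: angle relative to the handle, rad, growing anticlockwise seen from above, range -0.6 to 0.6. Starts at -0.58 to -0.5 (tip to the head's -y; handle would drive the screw anticlockwise, loosening it). Above 0.3 (tip to the head's +y) it is flipped: drives clockwise, free anticlockwise. Stays where left; 2 to 3 N at the tip moves it.
- purple_lever_tip (a point): Point on the red lever 28 mm from its pivot, 85 mm above the table; x points outward along the lever. The pivot is 33 mm from the head's centre along the head's +x. The lever is a fin 9 mm thick reaching 34 mm from the pivot, standing up from the head's top, 72 to 97 mm above the table. It can be pushed sideways with closed fingers.
- purple_screw (a joint): Clamp screw angle, rad, growing clockwise seen from above (tightening). 0: the white pointer on the dark disc under the head is at the middle of the green sector on the plinth, which reaches 15 degrees either side. Starts at -0.85 to -0.7. Friction holds it where it is left.
- amber_grip (a point): Middle of the rubber grip of the ratchet handle on the amber stand, a stand of the same make: a bystander to leave alone. That stand's axis lies 125 mm from this point along the point's +x.

How it is judged:
By the outcome, as a careful person would: the job done as asked, in the order asked, and still so for the second after the job is handed in, with the robot touching nothing.
It also fails if it takes over 51 s, if anything falls off the work surface, if the arm or the gripper's body presses on something with over 40 N, if the wrist force passes 120 N, or if a joint passes its speed limit or range.

## Robot

A 6-joint arm with a two-finger parallel gripper is mounted at the origin on the work surface. World frame = base frame: x ahead of the robot, y to its left, z up, the work surface at z = 0. Lengths are in m, angles in rad, forces in N, time in s.
With the tool pointing down it reaches from about 0.25 to 0.775 m from the base axis. Payload 4 kg.
Tool frame: the origin (TCP) lies between the finger pads; the fingertips stand 25 mm ahead of it and the grasp point (between the pads) lies 6 mm ahead of it (robot.tip_reach is the z of the fingertips in the tool frame, in m); z points along the fingers, y is the line along which they close (so a half turn about z gives the same grasp; the last joint's range is limited). The gripper opens to 94 mm and grips with 3 to 60 N. Pads are 16 mm wide; open, the fingers measure 119 mm over their backs; the gripper's body (75 mm by 177 mm) begins 78 mm behind the grasp point.
Start: joints at [-0.103, 0.087, 1.371, -0, 1.684, -0.103], TCP at [0.55, -0, 0.231] pointing down, gripper open.
Joint ranges: [-3.1, 3.1], [-0.76, 2.03], [0.27, 2.55], [-1.08, 4.22], [0.17, 2.65], [-2.57, 2.57]. Speed limits (rad/s): [2.79, 2.79, 3.14, 3.14, 3.14, 3.14].

## Interface

Orientations are given as [roll, pitch, yaw] about the fixed x, y, z axes, in that order (R = Rz(yaw) Ry(pitch) Rx(roll)).
In Python, from bench import robot gives the robot as it stands. The module is installed in compiled form; this text tells all that it offers.
- The arm moves only by the shell command python3 -m handwheel 'ROWS'. ROWS is JSON, a list of rows, each a list of 3 entries, a list of its own where there are three numbers: the turn, a rotation vector about the world's x, y, z in units of 90 degrees (1.0 is 90 degrees), then the shift along the world's x, y, z in units of 0.05 m (1.0 is 0.05 m), then the closure, from 0 (fully open) to 1 (shut). A call has 1 to 5 rows; each row shifts and turns the commanded pose from where the row before left it; what a row does not reach is not made up. A row lasts 1/10 s, in which the tool goes at most 50 mm and 8.59 degrees, less where a joint would pass 70% of its speed; a pose out of reach is approached as far as the arm can. A call with a number of a shift or a turn outside -1 to 1 is refused whole. A call with a gripper value outside its range is refused whole. The fingers move at their own pace and stop on an object; the grip force is fixed at half the most. Time passes only in rows, so rows that do not move let the fingers close. It gives the time, the measured TCP pose, the force, the opening and the grip force at its end, in the units of the state.
- robot.get_obs(): the state, without advancing time (a new reading comes with each control period).
- robot.snapshot(name): name is "scene" or "side" or "wrist"; returns (picture, depth): 480x640x3 uint8, red, green, blue; 480x640 float32, m along the optical axis (not along the pixel's ray), 0 where there is no reading.
- robot.calibration(name): a dict with "mtx" (3x3 intrinsics, pixels), "extrinsics" (4x4, takes a point from camera to world coordinates); the wrist camera has in their place "hand_eye" (4x4, takes a point from camera to tool coordinates, whose origin is the TCP and whose axes are the flange's). Camera axes: x right, y down, z forward; pixel columns grow to the right and rows downward; lengths in m; the calibration is good to about 2 mm. A picture is of the moment at which its call begins: read the wrist's pose just before it. calibration takes no time and is no camera call.
- robot.close_job(): hands the job in; it is judged then, once.
Trained networks look in the newest picture that a camera, given by its name, has taken for a name from the list of things; names that differ only in an ending like _2 or _b are one class to them, and where a whole thing is asked for, a point or a joint stands for the part that bears it (a point fixed in the world has none). Each returns a list of dicts, best first, with "p" (0 to 1); they miss things now and then, are a little off and sometimes report something else, mostly with a low value. They report only what shows in the picture. A call takes as long as a camera call.
- robot.boxes_of(query, camera): "bbox" ([left, top, right, bottom] in pixels, round what is visible of it).
The state is a dict: "time": time; "joint_positions": joint angles; "qvel": joint speeds; "joint_torque": joint torques, N m; "tool_pos": TCP position; "ee_rot": TCP orientation; "wrist_force": force on the tool from outside, world axes, zero at the start; "wrist_torque": the same for the moment, N m; "width": finger opening in m; "finger_force": force on a finger pad.
Only numpy, scipy, OpenCV 4.12 (cv2) and the standard library are available. Lean on these libraries where they do the work, as an engineer would, in place of code of your own. Each camera call takes 0.05 s, during which the arm holds its last target. There are 200 camera calls.

## Working session

There is one attempt and no reset: what is moved stays moved. The work goes in short steps, Python scripts to look and compute and a shell command to move; the robot and the scene stay as the last step left them, time stands still between calls to the robot, and variables do not carry over. Pictures are saved under pics/ and viewed, at most 10 in all, crops included, and the job is handed in when it is done.

```bash
mkdir -p pics; cat > h.py <<'E'
import numpy as np,cv2
from bench import robot
def snap(n,f):
    im,d=robot.snapshot(n); cv2.imwrite('pics/'+f,im[:,:,::-1]); return im,d
def world(n,u,v,z=None,d=None):
    c=robot.calibration(n);K=c['mtx'];T=c['extrinsics']
    r=np.linalg.inv(K)@[u,v,1.]
    if z is None: p=r*d; return (T@np.r_[p,1])[:3]
    w=T[:3,:3]@r;o=T[:3,3]; return o+w*(z-o[2])/w[2]
E
python3 - <<'E'
from h import *
np.set_printoptions(precision=3,suppress=True)
for n in('scene','side'):
    im,d=snap(n,n+'1.png'); print(n,robot.calibration(n)['extrinsics'][:3])
    for q in('purple_head','purple_grip','purple_lever','purple_lever_tip','amber_grip','purple_screw'):
        print(q,[(np.round(b['bbox']),round(b['p'],2)) for b in robot.boxes_of(q,n)[:3]])
print(robot.get_obs())
E
```

```text
scene [[-0.334  0.781 -0.528  0.915]
 [ 0.943  0.268 -0.199  0.139]
 [-0.014 -0.564 -0.825  0.699]]
purple_head [(array([154., 135., 257., 255.]), 0.64)]
purple_grip [(array([152., 136., 256., 250.]), 0.64)]
purple_lever [(array([151., 224., 185., 247.]), 0.89)]
purple_lever_tip [(array([154., 226., 188., 248.]), 0.83)]
amber_grip [(array([414., 208., 498., 348.]), 0.94)]
purple_screw [(array([164., 207., 228., 256.]), 0.91), (array([154., 136., 257., 255.]), 0.69)]
side [[ 0.999 -0.018  0.031  0.524]
 [-0.035 -0.704  0.709 -0.615]
 [ 0.009 -0.71  -0.705  0.652]]
purple_head [(array([181., 324., 389., 374.]), 0.75)]
purple_grip [(array([184., 321., 391., 376.]), 0.77)]
purple_lever [(array([359., 330., 391., 354.]), 0.92), (array([183., 321., 389., 373.]), 0.33)]
purple_lever_tip [(array([361., 332., 397., 356.]), 0.6)]
amber_grip [(array([227., 137., 383., 174.]), 0.88)]
purple_screw [(array([302., 331., 372., 390.]), 0.96), (array([184., 322., 392., 375.]), 0.64)]
{'time': 0.7, 'joint_positions': array([-0.103,  0.087,  1.371,  0.   ,  1.684, -0.103]), 'qvel': array([ 0.001,  0.001, -0.001,  0.001,  0.001, -0.   ]), 'joint_torque': array([  0.001, -33.991, -30.252,   0.072,   0.023,  -0.   ]), 'tool_pos': array([ 0.55 , -0.   ,  0.231]), 'ee_rot': array([3.141, 0.   , 1.571]), 'wrist_force': array([ 0.543,  0.862, -0.705]), 'wrist_torque': array([ 0.008, -0.058, -0.025]), 'finger_force': 0.0, 'width': 0.09419990482319711}
```

View pics/scene1.png

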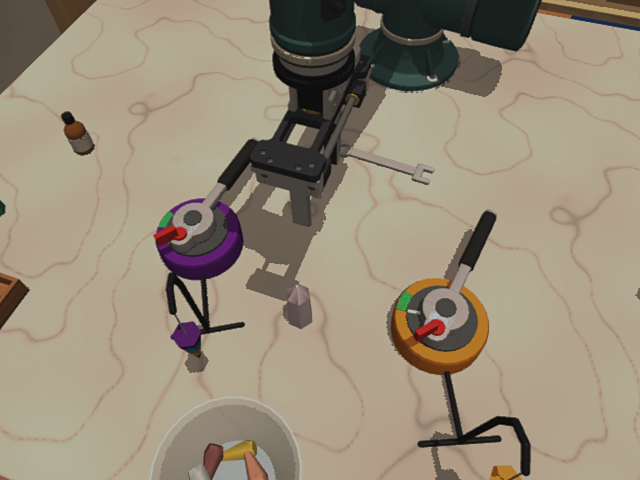

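View pics/side1.png

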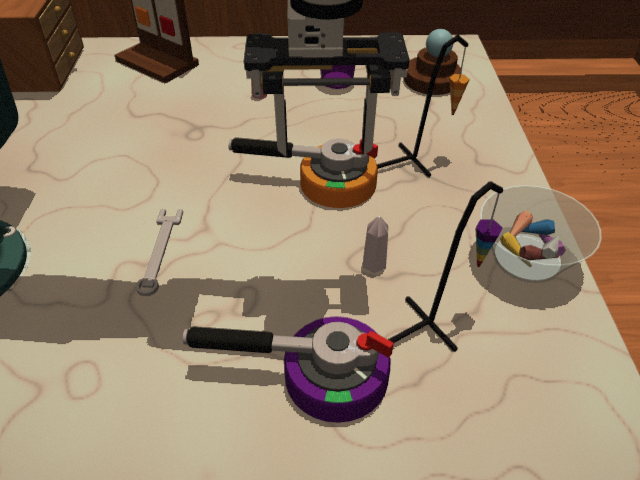

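The scene shows the purple stand with its head near (193,218). In the side view the head is at (338,342), the grip at (230,340), the red lever at (376,343) pointing to -y, the pointer at (360,373) and the green sector at (338,397). The arch stands beyond, towards +x and +y.

```bash
python3 - <<'E'
from h import *
np.set_printoptions(precision=3,suppress=True)
print('head',world('side',338,341,.072),world('scene',193,217,.072))
print('grip',world('side',230,337,.071),world('scene',238,162,.071))
print('grip ends',world('side',187,335,.071),world('side',272,341,.071),world('scene',252,144,.071),world('scene',222,186,.071))
print('tip',world('side',391,345,.097),world('scene',158,237,.097))
print('pointer',world('side',366,376,.045),world('side',358,370,.045),'green',world('side',338,397,.04),world('side',326,393,.04),world('side',351,393,.04))
E
```

```text
head [ 0.56  -0.198  0.072] [ 0.556 -0.198  0.072]
grip [ 0.432 -0.187  0.071] [ 0.433 -0.181  0.071]
grip ends [ 0.38  -0.183  0.071] [ 0.482 -0.195  0.071] [ 0.389 -0.175  0.071] [ 0.487 -0.184  0.071]
tip [ 0.618 -0.223  0.097] [ 0.617 -0.215  0.097]
pointer [ 0.593 -0.229  0.045] [ 0.584 -0.221  0.045] green [ 0.558 -0.253  0.04 ] [ 0.545 -0.248  0.04 ] [ 0.574 -0.249  0.04 ]
```

```bash
python3 -m handwheel '[[[0,0,0.093],[0,-0.54,0],1],[[0,0,0.093],[0,-0.54,0],1],[[0,0,0.093],[0,-0.54,0],1],[[0,0,0.093],[0,-0.54,0],1],[[0,0,0.093],[0,-0.54,0],1]]'
python3 -m handwheel '[[[0,0,0.093],[0.26,-0.54,0],1],[[0,0,0.093],[0.26,-0.54,0],1],[[0,0,0.093],[0.26,-0.54,0],1],[[0,0,0.093],[0.26,-0.54,0],1],[[0,0,0.093],[0.26,-0.54,0],1]]'
python3 -m handwheel '[[[0,0,0],[0,0,-0.6],1],[[0,0,0],[0,0,-0.6],1],[[0,0,0],[0,0,-0.4],1],[[0,0,0],[0,0,0],1]]'
python3 - <<'E'
from h import *
snap('side','side2.png')
print(robot.get_obs()['ee_rot'])
E
```

```text
time: 1.2
tool_pos: [0.55, -0.136, 0.2306]
ee_rot: [3.141, 0.0, 2.307]
wrist_force: [0.3, 0.5, -0.9]
width: 0.0572
finger_force: 0.0
time: 1.7
tool_pos: [0.6154, -0.2711, 0.2304]
ee_rot: [3.141, 0.0, 3.038]
wrist_force: [-0.4, -0.3, 0.2]
width: 0.017
finger_force: 0.0
time: 2.1
tool_pos: [0.613, -0.2691, 0.1456]
ee_rot: [3.138, -0.008, 3.031]
wrist_force: [0.4, 0.6, -0.1]
width: 0.0005
finger_force: 0.0
[ 3.13984787 -0.00407835  3.03150535]
```

View pics/side2.png

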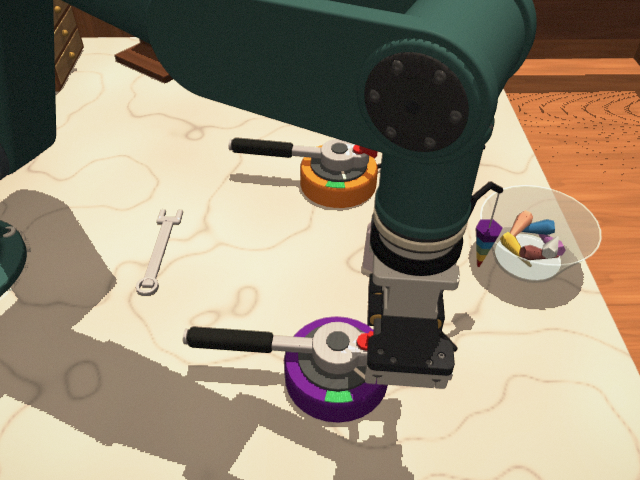

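The closed gripper hangs at about (410,370), just on the -y side of the red lever (366,342), and the arch is clear of it. I'll lower it and then push.

```bash
python3 -m handwheel '[[[0,0,0],[0,0,-0.4],1],[[0,0,0],[0.04,0,-0.4],1],[[0,0,0],[0,0,0],1],[[0,0,0],[0,0,0],1]]'
python3 -m handwheel '[[[0,0,0],[0,0.2,0],1],[[0,0,0],[0,0.2,0],1],[[0,0,0],[0,0.2,0],1],[[0,0,0],[0,0.1,0],1],[[0,0,0],[0,0,0],1]]'
```

```text
time: 2.55
tool_pos: [0.6176, -0.2702, 0.1122]
ee_rot: [-3.141, 0.002, 3.032]
wrist_force: [-0.2, -0.3, -0.7]
width: 0.0003
finger_force: 0.0
time: 3.05
tool_pos: [0.6177, -0.2346, 0.1116]
ee_rot: [-3.14, 0.002, 3.033]
wrist_force: [-0.0, -1.5, 0.3]
width: 0.0004
finger_force: 0.6
```

```bash
python3 -m handwheel '[[[0,0,0],[-0.06,0,-0.12],1],[[0,0,0],[0,0.1,0],1],[[0,0,0],[0,0.1,0],1],[[0,0,0],[0,0.1,0],1],[[0,0,0],[0,0,0],1]]'
python3 -m handwheel '[[[0,0,0],[0,0.1,0],1],[[0,0,0],[0,0,0],1],[[0,0,0],[0,0,0],1]]'
```

```text
time: 3.55
tool_pos: [0.614, -0.2195, 0.1043]
ee_rot: [3.141, -0.0, 3.032]
wrist_force: [1.4, -2.3, -0.8]
width: 0.0003
finger_force: 1.0
time: 3.85
tool_pos: [0.6147, -0.2154, 0.1045]
ee_rot: [-3.141, 0.002, 3.032]
wrist_force: [4.5, -3.9, -1.7]
width: 0.0004
finger_force: 2.1
```

```bash
python3 - <<'E'
from h import *
im,d=snap('wrist','w1.png'); a,_=robot.snapshot('scene'); s,_=robot.snapshot('side')
c=lambda i:cv2.resize(i,(400,300),interpolation=cv2.INTER_CUBIC)
cv2.imwrite('pics/m1.png',np.vstack([np.hstack([c(im),c(a[150:300,100:300])]),np.hstack([c(s[300:420,260:420]),c(a)])])[:,:,::-1])
for n in('scene','side','wrist'):print(n,[(np.round(b['bbox']),round(b['p'],2)) for b in robot.boxes_of('purple_lever',n)[:2]])
E
```

```text
scene [(array([165., 234., 178., 255.]), 0.47), (array([177., 208., 230., 255.]), 0.3)]
side []
wrist [(array([322., 225., 368., 310.]), 0.83)]
```

View pics/m1.png

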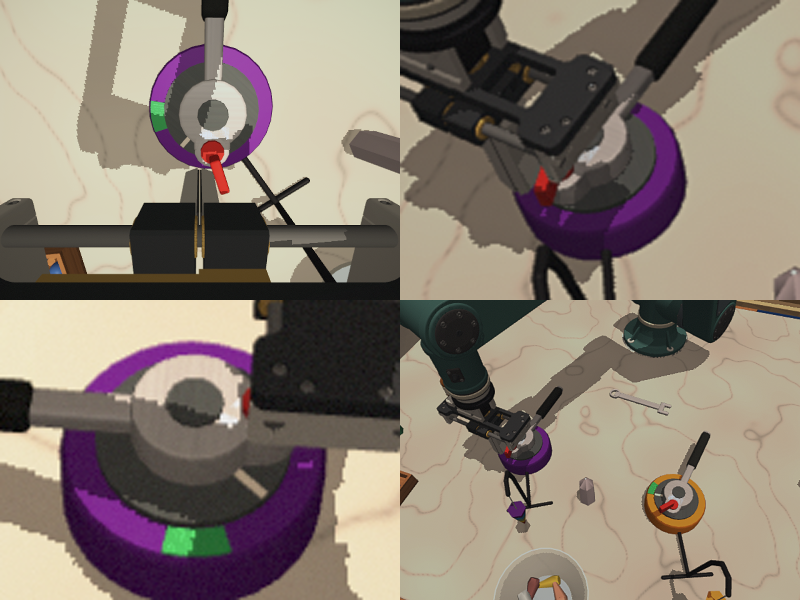

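The wrist view has the handle straight up and the lever running from (213,150) to (224,192). It has crossed over to about 0.3 rad, so I'll push a little further and nearer its tip.

```bash
python3 -m handwheel '[[[0,0,0],[0.06,0.05,0],1],[[0,0,0],[0,0.1,0],1],[[0,0,0],[0,0.1,0],1],[[0,0,0],[0,0,0],1]]'
python3 -m handwheel '[[[0,0,0],[0,0,0],1]]'
python3 - <<'E'
from h import *
im,d=snap('wrist','w2.png')
cv2.imwrite('pics/w2c.png',cv2.resize(im[60:340,200:500],(600,560),interpolation=cv2.INTER_CUBIC)[:,:,::-1])
E
```

```text
time: 4.55
tool_pos: [0.6166, -0.2028, 0.1045]
ee_rot: [-3.14, -0.001, 3.032]
wrist_force: [-0.2, -4.9, -0.7]
width: 0.0003
finger_force: 2.0
time: 4.65
tool_pos: [0.6167, -0.2028, 0.1044]
ee_rot: [-3.141, -0.001, 3.032]
wrist_force: [-0.5, -4.7, -0.6]
width: 0.0007
finger_force: 1.9
```

View pics/w2c.png

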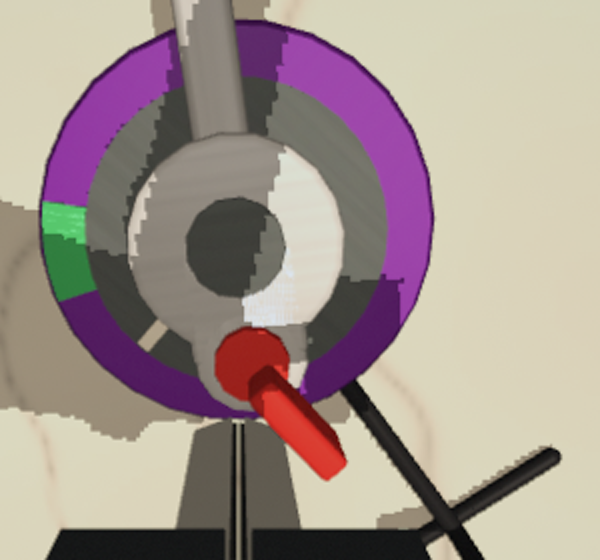

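The lever now points clearly to +y, from (252,362) to (335,470) in the crop. The handle has turned slightly and the pointer is still at (150,335). I'll back off, rise and go over to the grip.

```bash
python3 -m handwheel '[[[0,0,0],[0,-0.5,0],1],[[0,0,0],[0,0,0.6],1],[[0,0,0],[0,0,0.6],1],[[0,0,0],[0,0,0.6],1],[[0,0,0],[0,0,0.3],1]]'
python3 -m handwheel '[[[0,0,0],[-0.8,0.1,0],0.6],[[0,0,0],[-0.8,0.1,0],0.6],[[0,0,0],[-0.8,0.1,0],0.6],[[0,0,0],[-0.8,0.1,0],0.6],[[0,0,0],[0,0,0],0.6]]'
python3 - <<'E'
from h import *
snap('wrist','w3.png')
s,_=snap('side','side3.png')
print(robot.get_obs()['tool_pos'])
for q in('purple_grip','purple_lever'):print([(np.round(b['bbox']),round(b['p'],2)) for b in robot.boxes_of(q,'side')[:2]])
E
```

```text
time: 5.2
tool_pos: [0.6179, -0.2263, 0.2129]
ee_rot: [3.14, 0.004, 3.033]
wrist_force: [0.4, 0.3, 1.0]
width: 0.0003
finger_force: 0.0
time: 5.7
tool_pos: [0.4528, -0.2051, 0.2081]
ee_rot: [3.138, -0.004, 3.031]
wrist_force: [1.3, -0.3, 0.3]
width: 0.0358
finger_force: 0.0
[ 0.45665369 -0.20652559  0.20929389]
[(array([176., 312., 390., 374.]), 0.71)]
[(array([357., 313., 389., 345.]), 0.91)]
```

View pics/w3.png

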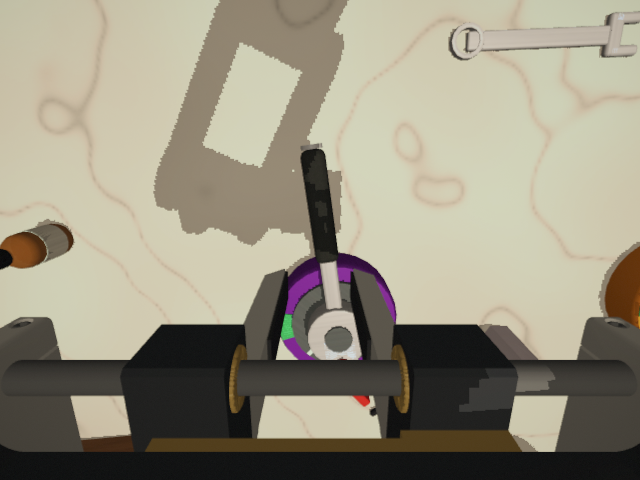

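The wrist view shows the grip from (313,150) to (329,262) and the head at (339,340), with the lever towards +y. I'll turn those pixels into positions.

```bash
cat >> h.py <<'E'
from scipy.spatial.transform import Rotation as R
def wrist(u,v,z):
    c=robot.calibration('wrist');o=robot.get_obs()
    T=np.eye(4);T[:3,:3]=R.from_euler('xyz',o['ee_rot']).as_matrix();T[:3,3]=o['tool_pos'];T=T@c['hand_eye']
    w=T[:3,:3]@np.linalg.inv(c['mtx'])@[u,v,1.];p=T[:3,3]
    return p+w*(z-p[2])/w[2]
E
python3 - <<'E'
from h import *
np.set_printoptions(precision=4,suppress=True)
for u,v,z in((313,152,.071),(329,262,.071),(339,340,.072)):print(wrist(u,v,z))
print(robot.get_obs()['tool_pos'],robot.get_obs()['width'])
E
```

```text
[ 0.3854 -0.2025  0.071 ]
[ 0.4854 -0.199   0.071 ]
[ 0.5677 -0.1973  0.072 ]
[ 0.4579 -0.2072  0.2095] 0.03775624758243753
```

View pics/side3.png

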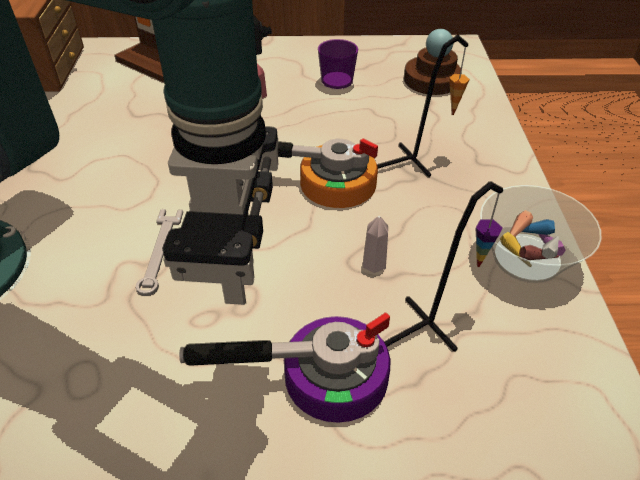

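The lever at (363,340)-(388,318) now points to +y, the pointer is still at (362,373), and the handle lies close to -x. I'll descend on the grip at about (0.433, -0.201).

```bash
python3 -m handwheel '[[[0,0,0.089],[-0.48,0.1,0],0.35],[[0,0,0],[0,0,-0.7],0.35],[[0,0,0],[0,0,-0.7],0.35],[[0,0,0],[0,0,-0.7],0.35],[[0,0,0],[0,0,0],0.35]]'
python3 -m handwheel '[[[0,0,0],[0,0,0],0.35]]'
```

```text
time: 6.4
tool_pos: [0.4308, -0.2004, 0.099]
ee_rot: [3.134, -0.009, -3.111]
wrist_force: [0.2, 0.5, -0.7]
width: 0.0611
finger_force: 0.0
time: 6.5
tool_pos: [0.4338, -0.2025, 0.1045]
ee_rot: [3.14, -0.001, -3.111]
wrist_force: [0.1, 0.1, 1.0]
width: 0.0612
finger_force: 0.0
```

```bash
python3 -m handwheel '[[[0,0,0],[0,0.02,-0.38],0.35],[[0,0,0],[0,0,-0.38],0.35],[[0,0,0],[0,0,0],0.35],[[0,0,0],[0,0,0],0.35]]'
python3 -m handwheel '[[[0,0,0],[0,0,0],1],[[0,0,0],[0,0,0],1],[[0,0,0],[0,0,0],1],[[0,0,0],[0,0,0],1],[[0,0,0],[0,0,0],1]]'
```

```text
time: 6.9
tool_pos: [0.4345, -0.2022, 0.0686]
ee_rot: [-3.14, 0.003, -3.112]
wrist_force: [0.1, 0.0, -0.4]
width: 0.0609
finger_force: 0.0
time: 7.4
tool_pos: [0.433, -0.2015, 0.0667]
ee_rot: [-3.142, 0.0, -3.112]
wrist_force: [-0.3, -0.0, 0.2]
width: 0.0247
finger_force: 0.0
```

```bash
python3 -m handwheel '[[[0,0,0],[0,0,0],1],[[0,0,0],[0,0,0],1],[[0,0,0.067],[0.02,-0.26,0],1],[[0,0,0],[0,0,0],1]]'
python3 -m handwheel '[[[0,0,0.067],[0.05,-0.26,0],1],[[0,0,0],[0,0,0],1],[[0,0,0.067],[0.075,-0.25,0],1],[[0,0,0],[0,0,0],1]]'
python3 -m handwheel '[[[0,0,0.067],[0.10,-0.24,0],1],[[0,0,0],[0,0,0],1],[[0,0,0.067],[0.125,-0.23,0],1],[[0,0,0],[0,0,0],1]]'
```

```text
time: 7.8
tool_pos: [0.4342, -0.2153, 0.0666]
ee_rot: [-3.141, 0.0, -3.007]
wrist_force: [-0.4, 0.2, 2.0]
width: 0.0219
finger_force: 30.0
time: 8.2
tool_pos: [0.4405, -0.2404, 0.0666]
ee_rot: [-3.141, 0.0, -2.799]
wrist_force: [0.4, -0.7, 1.3]
width: 0.0216
finger_force: 30.0
time: 8.6
tool_pos: [0.4674, -0.2285, 0.0634]
ee_rot: [-3.11, -0.066, -2.656]
wrist_force: [-16.4, -13.3, 3.3]
width: 0.0235
finger_force: 30.4
```

```bash
python3 - <<'E'
from h import *
np.set_printoptions(precision=3,suppress=True)
o=robot.get_obs()
for k in('joint_positions','qvel','tool_pos','ee_rot','wrist_force','wrist_torque'):print(k,o[k])
s,_=robot.snapshot('side');a,_=robot.snapshot('scene');w,_=robot.snapshot('wrist')
c=lambda i:cv2.resize(i,(400,300),interpolation=cv2.INTER_CUBIC)
cv2.imwrite('pics/m2.png',np.vstack([np.hstack([c(w),c(a[90:315,60:360])]),np.hstack([c(s[210:435,130:430]),c(s)])])[:,:,::-1])
E
```

```text
joint_positions [-0.518  0.128  1.668 -0.075  1.355 -2.559]
qvel [-0.021 -0.011  0.01   0.036 -0.012 -0.   ]
tool_pos [ 0.467 -0.228  0.063]
ee_rot [-3.11  -0.066 -2.656]
wrist_force [-16.377 -13.33    3.275]
wrist_torque [-1.914  3.024 -0.559]
```

View pics/m2.png

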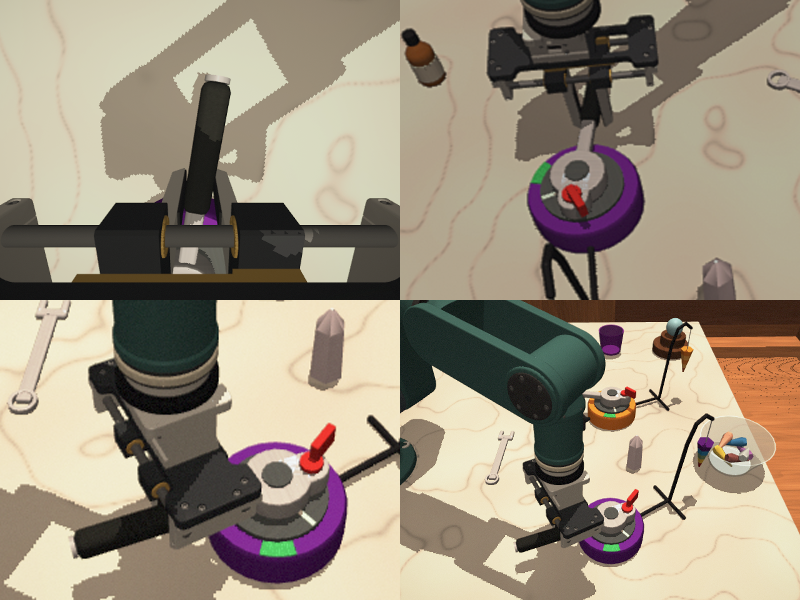

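Joint 6 has reached its range end (-2.559). The screw pointer at (307,517) in the crop has not moved and the lever is still flipped. I'll release, rise, turn the tool half a turn back and regrasp.

```bash
python3 -m handwheel '[[[0,0,0],[0,0,0],0.4],[[0,0,0],[0,0,0],0.4],[[0,0,0],[0,0,0],0.4],[[0,0,0],[0,0,0],0.4]]'
python3 -m handwheel '[[[0,0,0],[0,0,0.4],0.4],[[0,0,0],[0,0,0.6],0.4],[[0,0,-0.05],[0,0,0.6],0.4],[[0,0,-0.09],[0,0,0.6],0.4],[[0,0,-0.09],[-0.2,0,0.6],0.4]]'
python3 - <<'E'
from h import *
print(robot.get_obs()['joint_positions'])
E
```

```text
time: 9.15
tool_pos: [0.4746, -0.2241, 0.0644]
ee_rot: [-3.11, -0.045, -2.651]
wrist_force: [-0.1, -0.0, 0.3]
width: 0.0522
finger_force: 0.0
time: 9.65
tool_pos: [0.4657, -0.2229, 0.2054]
ee_rot: [-3.109, -0.047, -3.019]
wrist_force: [-0.2, 0.4, -0.4]
width: 0.0564
finger_force: 0.0
[-0.52217194  0.03492008  1.47634703 -0.05406772  1.64786384 -2.21981335]
```

```bash
for i in 1; do :; done; python3 -m handwheel '[[[0,0,-0.095],[0,0,0],0.4],[[0,0,-0.095],[0,0,0],0.4],[[0,0,-0.095],[0,0,0],0.4],[[0,0,-0.095],[0,0,0],0.4],[[0,0,-0.095],[0,0,0],0.4]]' >/dev/null
python3 -m handwheel '[[[0,0,-0.095],[0,0,0],0.4],[[0,0,-0.095],[0,0,0],0.4],[[0,0,-0.095],[0,0,0],0.4],[[0,0,-0.095],[0,0,0],0.4],[[0,0,-0.095],[0,0,0],0.4]]' >/dev/null
python3 -m handwheel '[[[0,0,-0.095],[0,0,0],0.4],[[0,0,-0.095],[0,0,0],0.4],[[0,0,-0.095],[0,0,0],0.4],[[0,0,-0.095],[0,0,0],0.4],[[0,0,-0.095],[0,0,0],0.4]]' >/dev/null
python3 -m handwheel '[[[0,0,-0.095],[0,0,0],0.4],[[0,0,-0.095],[0,0,0],0.4],[[0,0,-0.095],[0,0,0],0.4],[[0,0,0],[0,0,0],0.4]]'
python3 - <<'E'
from h import *
o=robot.get_obs();print(o['joint_positions'],o['ee_rot'])
w,_=snap('wrist','w5.png');s,_=snap('side','s5.png')
r=lambda i:cv2.resize(i,(400,300))
cv2.imwrite('pics/m3.png',np.hstack([w[:, :],cv2.resize(s[210:435,130:430],(640,480))])[:, :, ::-1])
cv2.imwrite('pics/m3.png',cv2.resize(cv2.imread('pics/m3.png'),(800,300),interpolation=cv2.INTER_AREA))
E
```

```text
time: 11.55
tool_pos: [0.4651, -0.2231, 0.2044]
ee_rot: [-3.109, -0.047, 0.583]
wrist_force: [-0.1, 0.6, -0.7]
width: 0.0566
finger_force: 0.0
[-0.59295298  0.02133473  1.49236352  0.05633876  1.63971809  0.39730857] [-3.10899597 -0.04732314  0.58331183]
```

View pics/m3.png

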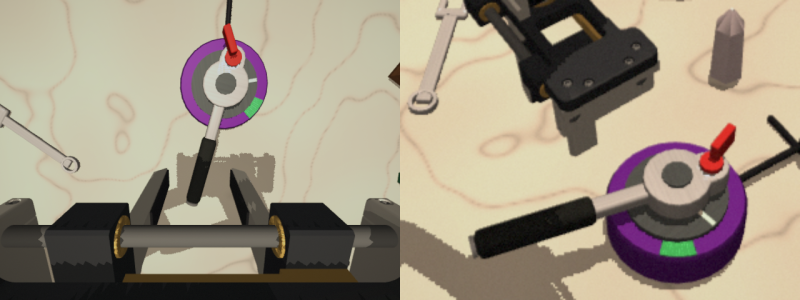

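The half turn is done. In the wrist view the head is at (362,133) and the grip runs from (334,227) to (312,320), in full pixels. In the side view the grip runs from (274,366) to (188,391), and the pointer is unmoved.

```bash
python3 - <<'E'
from h import *
np.set_printoptions(precision=4,suppress=True)
A=np.array([.559,-.198])
for p in(wrist(312,318,.071),wrist(334,227,.071),wrist(362,133,.072),world('side',191,389,.071),world('side',272,363,.071),world('side',338,342,.072)):
    d=p[:2]-A;print(p,np.linalg.norm(d),np.degrees(np.arctan2(d[1],d[0]))%360)
o=robot.get_obs()
for phi in(198,200,202):
    yaw=.03+np.radians(phi-181.7)
    Rt=R.from_euler('xyz',[np.pi,0,yaw]);print(phi,yaw,(Rt*R.from_euler('xyz',o['ee_rot']).inv()).as_rotvec()/(np.pi/2),(np.r_[A+.125*np.array([np.cos(np.radians(phi)),np.sin(np.radians(phi))]),.067]-o['tool_pos'])/.05)
E
```

```text
[ 0.3971 -0.2539  0.071 ] 0.17128564271535626 199.0586264804756
[ 0.4813 -0.2217  0.071 ] 0.08122331581246048 196.97416989902567
[ 0.56   -0.1961  0.072 ] 0.0021461483221960824 62.19711007786361
[ 0.394  -0.2569  0.071 ] 0.17517646650852584 199.65573479817675
[ 0.4828 -0.2255  0.071 ] 0.0809996120783032 199.8402572011549
[ 0.5602 -0.199   0.072 ] 0.0016034907522095693 319.5176620630447
198 0.3144886680750759 [-0.0318  0.0181 -0.1735] [-0.5018 -0.2671 -2.7475]
200 0.34939525311496256 [-0.0321  0.0175 -0.1513] [-0.4733 -0.3496 -2.7475]
202 0.3843018381548491 [-0.0324  0.017  -0.1291] [-0.4421 -0.4311 -2.7475]
```

```bash
python3 -m handwheel '[[[-0.016,0.009,-0.08],[-0.24,-0.16,0],0.4],[[-0.016,0.009,-0.08],[-0.24,-0.16,-0.5],0.4],[[0,0,0],[0,0,-0.8],0.4],[[0,0,0],[0,0,-0.6],0.4],[[0,0,0],[0,0,0],0.4]]'
python3 -m handwheel '[[[0,0,0],[0,0,0],0.4]]'
```

```text
time: 12.15
tool_pos: [0.4382, -0.2374, 0.1043]
ee_rot: [-3.133, 0.007, 0.335]
wrist_force: [-0.6, 0.0, -0.4]
width: 0.0565
finger_force: 0.0
time: 12.25
tool_pos: [0.4412, -0.2395, 0.1096]
ee_rot: [-3.141, 0.001, 0.334]
wrist_force: [-0.6, -0.3, 1.3]
width: 0.0564
finger_force: 0.0
```

```bash
python3 -m handwheel '[[[0,0,0],[0,0,-0.45],0.4],[[0,0,0],[0,0,-0.4],0.4],[[0,0,0],[0,0,0],0.4],[[0,0,0],[0,0,0],0.4]]'
python3 -m handwheel '[[[0,0,0],[0,0,0],1],[[0,0,0],[0,0,0],1],[[0,0,0],[0,0,0],1],[[0,0,0],[0,0,0],1],[[0,0,0],[0,0,0],1]]'
python3 -m handwheel '[[[0,0,0],[0,0,0],1],[[0,0,0],[0,0,0],1]]'
```

```text
time: 12.65
tool_pos: [0.4423, -0.2403, 0.0689]
ee_rot: [3.139, -0.001, 0.333]
wrist_force: [-0.4, 0.2, 0.3]
width: 0.0563
finger_force: 0.0
time: 13.15
tool_pos: [0.441, -0.2392, 0.0671]
ee_rot: [-3.14, 0.0, 0.333]
wrist_force: [-0.3, 2.4, 3.2]
width: 0.0217
finger_force: 30.0
time: 13.35
tool_pos: [0.441, -0.2391, 0.0671]
ee_rot: [-3.141, 0.0, 0.333]
wrist_force: [-2.2, 3.4, 3.0]
width: 0.0216
finger_force: 30.0
```

```bash
python3 -m handwheel '[[[0,0,0.072],[0.11,-0.26,0],1],[[0,0,0],[0,0,0],1],[[0,0,0.072],[0.135,-0.25,0],1],[[0,0,0],[0,0,0],1]]'
python3 -m handwheel '[[[0,0,0.072],[0.165,-0.23,0],1],[[0,0,0],[0,0,0],1],[[0,0,0.072],[0.19,-0.21,0],1],[[0,0,0],[0,0,0],1],[[0,0,0],[0,0,0],1]]'
python3 - <<'E'
from h import *
print(robot.get_obs()['joint_positions'])
s,_=snap('side','s6.png')
cv2.imwrite('pics/s6c.png',cv2.resize(s[285:435,230:430],(800,600),interpolation=cv2.INTER_CUBIC)[:,:,::-1])
E
```

```text
time: 13.75
tool_pos: [0.4539, -0.2656, 0.0671]
ee_rot: [3.141, -0.0, 0.557]
wrist_force: [-0.2, 1.7, 2.9]
width: 0.0216
finger_force: 30.1
time: 14.25
tool_pos: [0.4712, -0.2868, 0.0671]
ee_rot: [3.141, 0.0, 0.781]
wrist_force: [1.6, 0.2, 2.5]
width: 0.0219
finger_force: 30.0
[-6.49374987e-01  1.79613478e-01  1.59897600e+00 -3.67345458e-04
  1.36241270e+00  1.40603809e-01]
```

View pics/s6c.png

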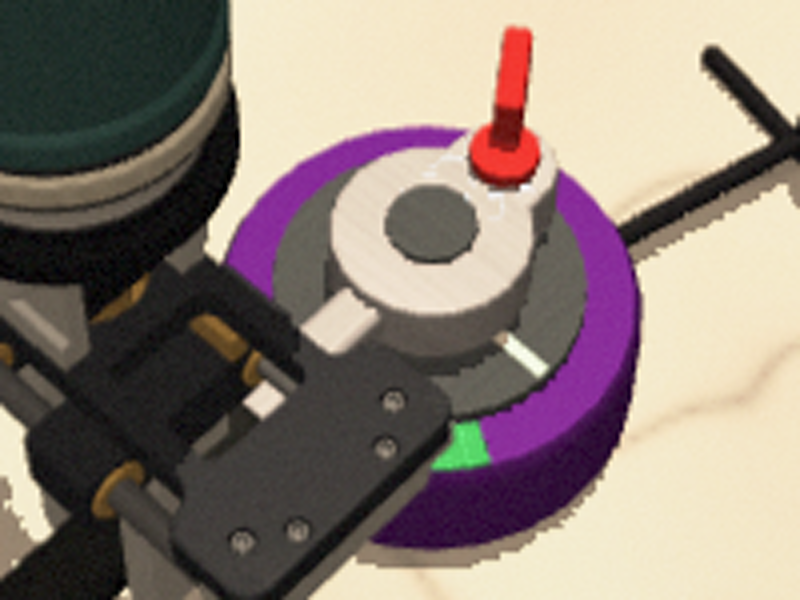

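The handle has swung 43.6° anticlockwise to φ≈225°. The pointer tip is still at (547,374) in the crop, about (366,378) in the full picture, so it ran free, and the lever is still flipped. From here I'll track the pointer numerically in the side camera.

```bash
cat >> h.py <<'E'
def angles(im,A=(.559,-.198)):
    c=robot.calibration('side');T=np.linalg.inv(c['extrinsics'])
    a=np.radians(np.arange(-180,20,.5))
    def polar(r,z):
        P=np.stack([A[0]+r[None]*np.cos(a)[:,None],A[1]+r[None]*np.sin(a)[:,None],np.full((len(a),len(r)),z)],-1).reshape(-1,3)
        p=cv2.projectPoints(P,cv2.Rodrigues(T[:3,:3])[0],T[:3,3],c['mtx'],None)[0].reshape(len(a),len(r),2).astype(np.float32)
        return cv2.remap(im,p[...,0],p[...,1],cv2.INTER_LINEAR).astype(int)
    g=polar(np.linspace(.056,.063,8),.04); gm=((g[...,1]>g[...,0]+50)&(g[...,1]>g[...,2]+50)).mean(1)
    w=polar(np.linspace(.038,.046,8),.045); b=w.min(2).mean(1); sat=(w.max(2)-w.min(2)).mean(1)
    d=np.degrees(a); G=d[gm>.5]; wh=d[(b>b.max()*.85)&(sat<40)]
    return (G.min(),G.max()) if len(G) else None,(wh.min(),wh.max(),np.median(wh),b.max(),np.median(b))
E
python3 - <<'E'
from h import *
for f in('side1.png','side3.png','s6.png'):print(f,angles(cv2.imread('pics/'+f)[:,:,::-1]))
E
```

```text
side1.png ((np.float64(-105.5), np.float64(-76.0)), (np.float64(-47.5), np.float64(-43.5), np.float64(-45.5), np.float64(175.625), np.float64(62.25)))
side3.png ((np.float64(-105.5), np.float64(-76.0)), (np.float64(-47.5), np.float64(10.5), np.float64(-44.5), np.float64(197.125), np.float64(71.25)))
s6.png ((np.float64(-88.5), np.float64(-76.0)), (np.float64(-47.5), np.float64(-43.5), np.float64(-45.5), np.float64(230.875), np.float64(88.625)))
```

```bash
python3 -m handwheel '[[[0,0,-0.072],[-0.19,0.21,0],1],[[0,0,0],[0,0,0],1],[[0,0,-0.072],[-0.165,0.23,0],1],[[0,0,0],[0,0,0],1]]'
python3 -m handwheel '[[[0,0,-0.072],[-0.135,0.25,0],1],[[0,0,0],[0,0,0],1],[[0,0,-0.072],[-0.11,0.26,0],1],[[0,0,0],[0,0,0],1],[[0,0,0],[0,0,0],1]]'
python3 - <<'E'
from h import *
im,_=snap('side','s7.png');print(angles(im))
p=robot.get_obs()['tool_pos'];print(np.degrees(np.arctan2(p[1]+.198,p[0]-.559))%360,np.hypot(p[1]+.198,p[0]-.559))
E
```

```text
time: 14.7
tool_pos: [0.4529, -0.264, 0.0671]
ee_rot: [-3.141, -0.0, 0.557]
wrist_force: [0.8, 1.8, 3.6]
width: 0.022
finger_force: 30.0
time: 15.2
tool_pos: [0.4412, -0.2398, 0.0671]
ee_rot: [3.142, 0.0, 0.336]
wrist_force: [0.1, 1.6, 5.9]
width: 0.0217
finger_force: 30.0
((np.float64(-105.5), np.float64(-76.0)), (np.float64(-180.0), np.float64(-48.5), np.float64(-174.0), np.float64(219.0), np.float64(83.25)))
199.56717972422922 0.12501858144973055
```

```bash
sed -i 's/arange(-180,20/arange(-130,20/' h.py; python3 -m handwheel '[[[0,0,-0.072],[-0.08,0.27,0],1],[[0,0,0],[0,0,0],1],[[0,0,-0.072],[-0.05,0.28,0],1],[[0,0,0],[0,0,0],1]]'
python3 -m handwheel '[[[0,0,-0.072],[-0.015,0.285,0],1],[[0,0,0],[0,0,0],1],[[0,0,-0.072],[0.015,0.285,0],1],[[0,0,0],[0,0,0],1],[[0,0,0],[0,0,0],1]]'
python3 - <<'E'
from h import *
print(angles(cv2.imread('pics/s7.png')[:,:,::-1]))
im,_=snap('side','s8.png');print(angles(im))
p=robot.get_obs()['tool_pos'];print(np.degrees(np.arctan2(p[1]+.198,p[0]-.559))%360,np.hypot(p[1]+.198,p[0]-.559))
E
```

```text
time: 15.65
tool_pos: [0.4346, -0.2118, 0.067]
ee_rot: [-3.141, 0.0, 0.108]
wrist_force: [-1.5, 1.2, 5.2]
width: 0.0219
finger_force: 30.0
time: 16.15
tool_pos: [0.4345, -0.1836, 0.067]
ee_rot: [-3.141, 0.001, -0.116]
wrist_force: [-1.7, 3.2, 6.5]
width: 0.0223
finger_force: 30.0
((np.float64(-105.5), np.float64(-76.0)), (np.float64(-53.0), np.float64(-48.5), np.float64(-50.75), np.float64(219.0), np.float64(83.375)))
((np.float64(-105.5), np.float64(-76.0)), (np.float64(-79.5), np.float64(5.5), np.float64(-75.25), np.float64(208.75), np.float64(79.875)))
173.4383395247938 0.12526977089790942
```

```bash
python3 -m handwheel '[[[0,0,-0.0745],[0.05,0.288,0],1],[[0,0,0],[0,0,0],1],[[0,0,-0.0745],[0.084,0.28,0],1],[[0,0,0],[0,0,0],1],[[0,0,0],[0,0,0],1]]'
python3 - <<'E'
from h import *
im,_=snap('side','s9.png');print(angles(im))
p=robot.get_obs()['tool_pos'];print(np.degrees(np.arctan2(p[1]+.198,p[0]-.559))%360,np.hypot(p[1]+.198,p[0]-.559))
E
```

```text
time: 16.7
tool_pos: [0.4412, -0.155, 0.0671]
ee_rot: [-3.141, 0.002, -0.35]
wrist_force: [-3.4, 1.5, 7.4]
width: 0.0219
finger_force: 30.0
((np.float64(-105.5), np.float64(-76.0)), (np.float64(-93.5), np.float64(-5.0), np.float64(-90.0), np.float64(204.375), np.float64(77.9375)))
159.94868080619892 0.12547682960934367
```

```bash
python3 -m handwheel '[[[0,0,0],[0,0,0],0.4],[[0,0,0],[0,0,0],0.4],[[0,0,0],[0,0,0],0.4],[[0,0,0],[0,0,0],0.4],[[0,0,0],[0,0,0],0.4]]'
python3 -m handwheel '[[[0,0,0],[0,0,0.3],0.4],[[0,0,0],[0,0,0.6],0.4],[[0,0,0],[0,0,0.8],0.4],[[0,0,0],[0,0,0.8],0.4],[[0,0,0],[0,0,0],0.4]]'
python3 -m handwheel '[[[0,0,0],[0,0,0],0.4],[[0,0,0],[0,0,0],0.4]]'
python3 - <<'E'
from h import *
np.set_printoptions(precision=3,suppress=True)
im,_=snap('side','s10.png');print(angles(im))
b=[x for x in robot.boxes_of('purple_lever','side')][:2];print(b)
m=cv2.inRange(im,(140,0,0),(255,70,70));m[:280]=0
l,t,r,q=np.round(b[0]['bbox']).astype(int)
ys,xs=np.nonzero(m[t-5:q+5,l-5:r+5]);pts=np.c_[xs+l-5,ys+t-5].astype(np.float32)
# pivot and tip candidates in world from extreme red pixels
A=np.array([.559,-.198])
for e in pts[[pts[:,0].argmin(),pts[:,0].argmax(),pts[:,1].argmin(),pts[:,1].argmax()]]:
    w=world('side',*e,.09);print(e,w[:2]-A)
E
```

```text
time: 17.25
tool_pos: [0.4412, -0.1553, 0.0665]
ee_rot: [-3.142, 0.001, -0.354]
wrist_force: [-0.4, -0.1, -0.5]
width: 0.0558
finger_force: 0.0
time: 17.75
tool_pos: [0.4444, -0.1567, 0.1987]
ee_rot: [3.14, -0.013, -0.354]
wrist_force: [0.1, 0.4, -0.1]
width: 0.0565
finger_force: 0.0
time: 17.95
tool_pos: [0.4405, -0.1548, 0.1902]
ee_rot: [-3.141, 0.003, -0.354]
wrist_force: [0.2, 0.2, -0.9]
width: 0.0567
finger_force: 0.0
((np.float64(-105.5), np.float64(-76.0)), (np.float64(-93.5), np.float64(-5.0), np.float64(-90.0), np.float64(187.5), np.float64(70.625)))
[{'bbox': [356.2, 327.2, 391.4, 352.4], 'p': 0.55}, {'bbox': [299.9, 326.3, 374.3, 393.2], 'p': 0.17}]
[356. 345.] [ 0.02  -0.019]
[393. 331.] [ 0.065 -0.   ]
[390. 328.] [0.062 0.004]
[362. 352.] [ 0.027 -0.028]
```

```bash
python3 -c "
from bench import robot
print(robot.close_job())"
```

```text
the job is handed in; nothing more can be done
None
```

I flipped the red lever on the purple stand. The handle then ran free about 44° anticlockwise without turning the screw, with one regrasp partway because the wrist joint reached the end of its range. The clockwise swing left the white pointer about mid-green, and I let go with the lever still flipped and handed the job in at about 18 s; I got no verdict back.

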